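# Run the inspection slide up to its stop under the loupe

### The arm

A 6-joint arm with a two-finger parallel gripper is mounted at the origin on the work surface. World frame = base frame: x ahead of the robot, y to its left, z up, the work surface at z = 0. Lengths are in m, angles in rad, forces in N, time in s.
With the tool pointing down it reaches from about 0.35 to 0.975 m from the base axis. Payload 4.9 kg.
Tool frame: the origin (TCP) lies on the centre line of the jaws, within the pads' length; the fingertips stand 14 mm ahead of it and the grasp point (between the pads) lies 5 mm behind it; z points along the fingers, y is the line along which they close (so a half turn about z gives the same grasp; the last joint's range is limited). The gripper opens to 85 mm and grips with 20 to 120 N. Pads are 22 mm wide; open, the fingers measure 114 mm over their backs; the gripper's body (76 mm by 85 mm) begins 54 mm behind the grasp point. The pads swing forward as they close: fully open they stand 13 mm farther back than shut.
Start: joints at [-0.119, 0.053, 1.613, -0, 1.476, -0.119], TCP at [0.625, 0, 0.245] pointing down, gripper open.
Joint ranges: [-3.01, 3.01], [-1.01, 2.22], [0.06, 2.58], [-1.02, 4.17], [0.09, 2.62], [-3.14, 3.14]. Speed limits (rad/s): [2.57, 2.57, 3.14, 3.14, 3.14, 3.14].

### API

Orientations are given as a unit quaternion [w, x, y, z].
In Python, from plant import * gives the robot as it stands.
- The arm moves only by the tool send_rows, never from a script. Its argument "steps" is a list of rows, each an object with "translation": the shift along the tool's x, y, z in cm, a list of three; "delta_rot": the turn, a rotation vector about the tool's x, y, z in rad, a list of three; "jaw": the finger opening in cm, from 0 to 8.54. In form: [{"translation": [dx, dy, dz], "delta_rot": [rx, ry, rz], "jaw": jaw}, ...]. A call has exactly 8 rows; each row is the pose to reach, as a shift and turn from the pose commanded when the call began, along the tool's axes at that moment; what a row does not reach only later rows make up. A row lasts 1/10 s, in which the tool goes at most 50 mm and 8.59 degrees, less where a joint would pass 70% of its speed; a pose out of reach is approached as far as the arm can. A call with a gripper value outside its range is refused whole. The fingers move at their own pace and stop on an object; the grip force is fixed at half the most. Time passes only in rows, so rows that repeat a pose let the fingers close, or fill a call up. It gives the time, the measured TCP pose, the force, the opening and the grip force at its end, in the units of the state.
- state(): the state, without advancing time (a new reading comes with each control period).
- grab_frame(name): name is "scene" or "side" or "wrist"; returns a dict with "pixels" (384x512x3 uint8, blue, green, red), "range_z" (384x512 float32, m along the optical axis (not along the pixel's ray), 0 where there is no reading), "fx", "fy", "cx", "cy" (pixels), "rvec" (rotation vector, rad) and "tvec" (3), from world to camera coordinates, as OpenCV has them. Camera axes: x right, y down, z forward; pixel columns grow to the right and rows downward; lengths in m; the calibration is good to about 2 mm. A picture is of the moment at which its call begins.
- job_done(): hands the job in; it is judged then, once.
The state is a dict: "time": time; "joint_pos": joint angles; "joint_vel": joint speeds; "joint_efforts": joint torques, N m; "tool_pos": TCP position; "tool_rot": TCP orientation; "contact_force": force on the tool from outside, world axes, zero at the start; "ft_torque": the same for the moment, N m; "gripper_width": opening from 0.0 (shut) to 1.0 (fully open); "grasp_force": force on a finger pad.
Only numpy, scipy, OpenCV 4.12 (cv2) and the standard library are available. Lean on these libraries where they do the work, as an engineer would, in place of code of your own. Each camera call takes 0.05 s, during which the arm holds its last target. There are 200 camera calls.

### The job

Press down the ribbed plate in the middle of the inspection slide's slider to free its brake, push the slider along the rail until it rests up against the stop that carries the loupe, then let go so that the plate springs up and the brake holds it there. Use the fingertips only and push gently: do not squeeze the slider or ram the stop, do not touch the little circuit board, the stop or its loupe, and leave the other things on the bench where they are.

Things in the scene. Friction and masses are not known exactly. Their poses are not given: they have to be found in the camera images.
- rail: straight aluminium slide rail screwed to the bench, on a dark foot plate 310 x 75 mm; rail top 22 mm above the bench. Origin: centre of its underside, on the bench. x: along the rail, the direction in which the slider has to travel, towards the stop; y: to the side on which the board and the loupe are; z up. Found at any yaw
- slider: dark steel slider on the rail, axes parallel to the rail's, runs along x only (1 N friction), cannot be lifted off; 100 mm long (x), 64 mm wide, two raised cheeks across it with the ribbed release plate between them, and on its +y side a wing with the board. Origin: middle of its length and width, 23 mm above the bench. Starts braked 65 to 150 mm short of the stop
- release (a joint): travel of the release plate, m: 0 up (brake grips, 25 N along the rail will not shift the slider), 0.006 fully down on its own stop. The brake lets go at about 8 N (2 mm down), fully down takes about 9.5 N. The plate springs up and the brake grips again when let go, so it must stay down while the slider is pushed; press it at least 3 mm
- slider_cheek (a point): middle of the inner face of the slider's front cheek, 32 mm ahead of the plate's centre, 49 mm above the bench. Cheeks: 52 mm wide (y), 18 mm thick (x), tops 55 mm above the bench, the other one 32 mm behind the plate's centre; the 64 mm gap between them is open at both sides
- release_top (a point): centre of the top of the release plate (flat, ribbed, 58 mm along x, 46 mm along y), over the slider's middle, 43 mm above the bench when up, 12 mm below the cheeks' tops. A fingertip that presses it and moves along x comes to push on the front cheek too
- slider_nose (a point): middle of the slider's front face (the one towards the stop), 50 mm ahead of its middle, 28 mm above the bench; axes as the rail's
- stop_face (a point): the middle of the stop's face that the slider's nose meets, 28 mm above the bench; axes as the rail's. The stop is set 75 to 125 mm ahead of the rail's centre
- stop: dark steel stop clamped immovably across the rail, 24 mm long (x), 64 mm wide, top 49 mm above the bench; on its +y side a rod holds a round loupe 52 mm across, 77 to 91 mm above the bench, its centre 50 mm behind the stop's face and 84 mm off the rail's axis. Origin: at the bench under the face, on the rail's axis; axes as the rail's
- board: small circuit board in a black frame 50 x 36 x 6 mm, fixed on the slider's wing, 60 mm to the +y side of the slider's middle; origin at the centre of its underside. Not to be touched
- tape: loose roll of tape lying flat, 90 mm across, 25 mm high, about 115 mm off the rail's axis on its -y side; origin at its underside's centre
- hexkey: loose hex key, 70 mm long, 6 mm thick, lying beside the rail on its -y side, about 85 mm off its axis
- pot: small loose white jar, 38 mm across, 40 mm high, near the rail's rear end on its +y side, about 85 mm off its axis; origin at its underside's centre
- jar: loose pale glass jar, 100 mm across, 150 mm high, at the left of the bench
- can: loose white can, 60 mm across, 170 mm high, at the right of the bench
- mug: loose white mug, 76 mm across, 90 mm high, at the right of the bench
- driver: loose screwdriver lying at the left of the bench

How it is judged:
On the way, in this order (a step that is already met when the one before it is completed fails the run):
1. the release plate is pressed down while the slider is still short of the stop (value of joint release above 0.0025 m and x of slider_nose in the frame of stop_face below -0.03 m), for 0.1 s.
2. the slider is up against the stop (x of slider_nose in the frame of stop_face above -0.003 m), for 0.1 s.
At the end, for the whole second after the job is handed in: the slider's nose is within 3 mm of the stop's face, the release plate has sprung up (less than 1.5 mm down) and the slider is at rest (x of slider_nose in the frame of stop_face above -0.003 m and value of joint release below 0.0015 m and linear speed of slider below 0.005 m/s); the robot touches nothing.
It fails at once if the slider is squeezed or forced: more than 45 N between the fingers and the slider (contact force between the fingers and slider above 45 N).
It fails at once if the stop is rammed: more than 45 N between slider and stop (contact force between slider and stop above 45 N).
It fails at once if the circuit board is touched (contact force between any of the fingers, the arm and board above 0.5 N).
It fails at once if the stop or its loupe is touched by the robot (contact force between any of the fingers, the arm and stop above 0.5 N).
It fails at once if another thing on the bench is moved more than 15 mm, lifted or carried (distance of any of tape, hexkey, pot, jar, can, mug, driver from where it was at the start of the episode above 0.015 m).
It also fails if it takes over 38 s, if anything falls off the work surface, if the arm or the gripper's body presses on something with over 40 N, if the wrist force passes 120 N, or if a joint passes its speed limit or range.

## Working session

There is one attempt and no reset: what is moved stays moved. The work goes in short steps, Python scripts to look and compute and a tool call to move; the robot and the scene stay as the last step left them, time stands still between calls to the robot, and variables do not carry over. Pictures are saved under pics/ and viewed, at most 10 in all, crops included, and the job is handed in when it is done.

Besides the shell and the picture viewer there is one more tool, called after "Call:" by a JSON object that holds its "api" and its "payload". send_rows: Moves the arm, as the interface text tells. Its arguments: {"type":"object","properties":{"steps":{"type":"array","items":{"type":"object","properties":{"translation":{"type":"array","items":{"type":"number"}},"delta_rot":{"type":"array","items":{"type":"number"}},"jaw":{"type":"number"}}}}},"required":["steps"]}

```bash
mkdir -p pics
cat > h.py <<'E'
from plant import *
import numpy as np, cv2
def cam(f):
    R=cv2.Rodrigues(np.array(f["rvec"],float))[0]; return R,np.array(f["tvec"],float).ravel()
def cloud(f):
    R,t=cam(f); z=f["range_z"]; v,u=np.indices(z.shape)
    p=np.stack([(u-f["cx"])/f["fx"]*z,(v-f["cy"])/f["fy"]*z,z],-1)
    return (p-t)@R   # world
E
python3 - <<'E'
from h import *
import pickle
fs={n:grab_frame(n) for n in("scene","side")}
pickle.dump(fs,open("f0.pkl","wb"))
cv2.imwrite("pics/a.png",np.vstack([fs["scene"]["pixels"]]));cv2.imwrite("pics/b.png",fs["side"]["pixels"])
for n,f in fs.items():
    R,t=cam(f);print(n,-R.T@t,R[2])
s=state();print(s)
E
```

```text
scene [1.16983845 0.31970821 0.94268272] [-0.56257893 -0.27434512 -0.77989724]
side [0.38358642 0.71180415 0.93890071] [ 0.14548189 -0.61955213 -0.77135607]
{'time': 0.1, 'joint_pos': array([-1.18996245e-01,  5.32704778e-02,  1.61415398e+00,  6.08176552e-06,
        1.47603016e+00, -1.18988576e-01]), 'joint_vel': array([-0.00131779, -0.0021744 , -0.00200474,  0.00102562,  0.00105226,
       -0.00043905]), 'joint_efforts': array([ 6.14647306e-04, -3.94903493e+01, -3.71363103e+01, -4.52310599e-05,
        3.99340541e-03, -4.17574097e-05]), 'tool_pos': array([6.24455618e-01, 6.94690641e-05, 2.44200193e-01]), 'tool_rot': array([-7.33670233e-04,  7.07109391e-01,  7.07103558e-01, -5.73122462e-04]), 'contact_force': array([ 0.21246903, -0.80068703,  0.38629238]), 'ft_torque': array([-0.08266271, -0.01825771,  0.02145051]), 'grasp_force': 0.0, 'gripper_width': 0.9992318839568098}
```

View pics/a.png

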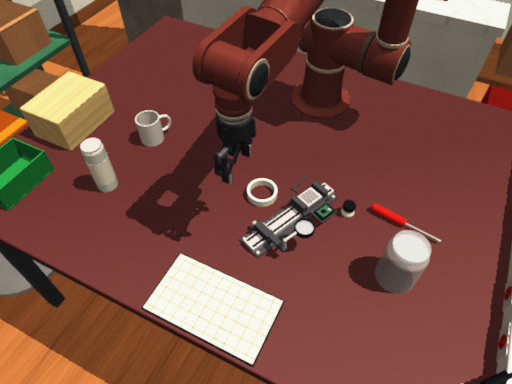

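View pics/b.png

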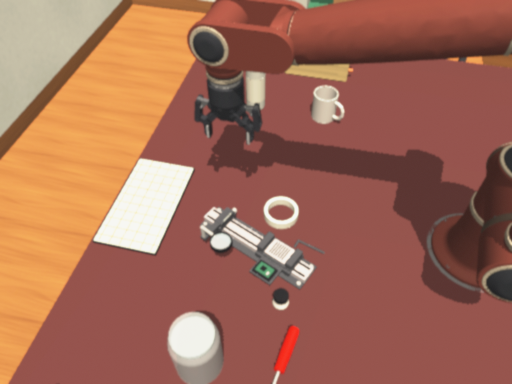

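The scene view shows the rail from (335,190) (slider end) to (250,245), with the slider at about (312,200) and the loupe at (304,228). The tape is at (262,192) and the pot at (349,208). The side view agrees. Next I'll build a top-down map from depth.

Run:
```python
from h import *
import pickle
fs=pickle.load(open("f0.pkl","rb"))
f=fs["scene"];P=cloud(f)
for uv in[(335,190),(250,245),(312,196),(304,228),(262,182),(349,205)]:print(uv,P[uv[1],uv[0]].round(3))
# top-down map 1mm/px -> x3, centre on rail
c=P[218,290,:2];S=0.001
out=[]
for n,f in fs.items():
    P=cloud(f);q=P.reshape(-1,3);col=f["pixels"].reshape(-1,3)
    m=(np.abs(q[:,:2]-c)<0.2).all(1)&(q[:,2]>-.02)&(q[:,2]<.12)&(f["range_z"].ravel()>0)
    print(n,c,m.sum(),"bench z",np.median(q[m,2]))
    k=q[m];cc=col[m];o=np.argsort(k[:,2]);img=np.zeros((400,400,3),np.uint8)
    for p,b in zip(k[o],cc[o]):
        cv2.circle(img,(int(200-(p[1]-c[1])/S),int(200-(p[0]-c[0])/S)),1,tuple(int(x) for x in b),-1)
    out.append(img)
cv2.imwrite("pics/td.png",np.hstack(out))
```

```text
(335, 190) [0.379 0.193 0.001]
(250, 245) [0.673 0.058 0.02 ]
(312, 196) [0.466 0.149 0.045]
(304, 228) [0.605 0.177 0.089]
(262, 182) [ 0.459 -0.01   0.014]
(349, 205) [0.447 0.252 0.042]
scene [0.54845782 0.1187476 ] 17191 bench z 0.0021613750403065312
side [0.54845782 0.1187476 ] 21623 bench z 0.0009262817411729144
```

View pics/td.png

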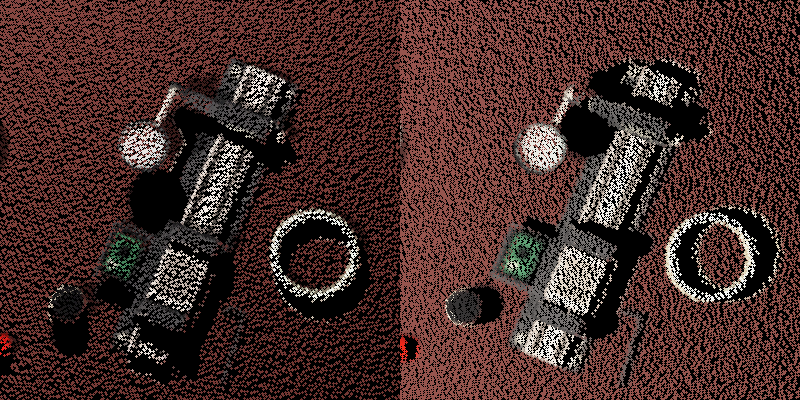

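Top-down map (left, 1 mm/px): the plate is near (180,276), the stop near (235,120), and the loupe and board are on the left, which is +y. So yaw is about -21°. Next I'll measure it properly.

Run:
```python
from h import *
import pickle
fs=pickle.load(open("f0.pkl","rb"))
c=np.array([.548,.119]);a=np.deg2rad(-21)
for n,f in fs.items():
    q=cloud(f).reshape(-1,3);col=f["pixels"].reshape(-1,3).astype(int)
    m=(f["range_z"].ravel()>0)&(np.abs(q[:,:2]-c)<0.22).all(1)&(q[:,2]<.12);q=q[m];g=col[m].mean(1);sat=np.ptp(col[m],axis=1)
    # yaw and centre: bright plate
    pl=q[(np.hypot(*(q[:,:2]-[.472,.139]).T)<.05)&(abs(q[:,2]-.043)<.006)&(g>110)]
    for it in range(1):
        r=cv2.minAreaRect(pl[:,:2].astype(np.float32)*1000);print(n,"plate",r,np.median(pl[:,2]),len(pl))
    # rail bright points
    def loc(p,a):return (p[:,:2]-[.472,.139])@np.array([[np.cos(a),-np.sin(a)],[np.sin(a),np.cos(a)]])
    L=loc(q,a)
    rl=q[(L[:,0]>.06)&(L[:,0]<.14)&(abs(L[:,1])<.03)&(abs(q[:,2]-.022)<.005)&(g>90)]
    vx=cv2.fitLine(rl[:,:2].astype(np.float32),cv2.DIST_HUBER,0,.001,.001).ravel();aa=np.arctan2(vx[1],vx[0]) if vx[0]>0 else np.arctan2(-vx[1],-vx[0]);print("rail yaw deg",np.rad2deg(aa),"lateral mean/extent",np.percentile(L[(L[:,0]>.06)&(L[:,0]<.14)&(abs(L[:,1])<.03)&(abs(q[:,2]-.022)<.005)&(g>90)][:,1],[2,50,98]))
    hi=L[(q[:,2]>.050)&(q[:,2]<.060)&(abs(L[:,0])<.07)&(abs(L[:,1])<.05)]
    for s in(-1,1):
        h=hi[hi[:,0]*s>0];print("cheek",s,np.percentile(h[:,0],[2,50,98]).round(4),np.percentile(h[:,1],[2,50,98]).round(4),len(h))
    st=L[(q[:,2]>.043)&(q[:,2]<.054)&(L[:,0]>.08)&(abs(L[:,1])<.03)]
    print("stop",np.percentile(st[:,0],[2,50,98]).round(4),np.percentile(st[:,1],[2,98]).round(4),len(st))
    lo=q[(q[:,2]>.075)&(q[:,2]<.1)&(L[:,1]>.04)&(L[:,1]<.13)&(g>90)];LL=loc(lo,a);print("loupe",np.median(lo,0),np.median(LL,0),LL.min(0),LL.max(0))
```

```text
scene plate ((467.4019775390625, 141.20384216308594), (46.339752197265625, 61.02567672729492), 67.11593627929688) 0.04458047535187678 262
rail yaw deg -24.42051 lateral mean/extent [-0.02350761 -0.0020644   0.01637867]
cheek -1 [-0.0521 -0.0413 -0.0333] [-0.0226  0.0028  0.0265] 104
cheek 1 [0.0308 0.0408 0.0479] [-0.0253  0.0004  0.0236] 108
stop [0.1561 0.1694 0.1804] [-0.0282  0.0279] 185
loupe [0.60561277 0.17127183 0.08761563] [0.11257109 0.07726782] [0.08547404 0.05721701] [0.17433932 0.10518017]
side plate ((473.60406494140625, 153.37872314453125), (71.70220947265625, 62.713497161865234), 66.65995788574219) 0.04336957564470384 436
rail yaw deg -23.870564 lateral mean/extent [-0.02004489  0.00036413  0.01950918]
cheek -1 [-0.0555 -0.0474 -0.0379] [-0.0189  0.0063  0.0303] 150
cheek 1 [0.0251 0.0338 0.0432] [-0.0229  0.0037  0.027 ] 144
stop [0.152  0.1633 0.1761] [-0.0277  0.0283] 194
loupe [0.60446299 0.17179403 0.08703696] [0.11085741 0.07856427] [0.08221868 0.05782503] [0.17244342 0.10725357]
```

Estimates: yaw is about -23°, the plate centre is about (0.469, 0.142), and the slider has about 106 mm to travel. That fits the 65–150 mm range, and the heights match. I'll move above the plate with the jaws shut and tool y along the rail.

Call:
{"api": "send_rows", "payload": {"steps": [{"translation": [2.5, -2.7, 1.5], "delta_rot": [0, 0, 0.08], "jaw": 0}, {"translation": [5, -5.4, 3.5], "delta_rot": [0, 0, 0.16], "jaw": 0}, {"translation": [8, -8.6, 6], "delta_rot": [0, 0, 0.24], "jaw": 0}, {"translation": [10.5, -11.3, 8.5], "delta_rot": [0, 0, 0.32], "jaw": 0}, {"translation": [13, -14, 10.5], "delta_rot": [0, 0, 0.4], "jaw": 0}, {"translation": [14.2, -15.4, 12], "delta_rot": [0, 0, 0.405], "jaw": 0}, {"translation": [14.2, -15.4, 12], "delta_rot": [0, 0, 0.405], "jaw": 0}, {"translation": [14.2, -15.4, 12], "delta_rot": [0, 0, 0.405], "jaw": 0}]}}

```text
time: 0.9
tool_pos: [0.4709, 0.142, 0.1252]
tool_rot: [0.0, 0.835, 0.551, -0.0]
contact_force: [0.7, -0.7, 0.4]
gripper_width: 0.001
grasp_force: 0.0
```

Run:
```python
from h import *
s=state();print(s["tool_pos"],s["tool_rot"],s["contact_force"],s["gripper_width"])
f=grab_frame("wrist");cv2.imwrite("pics/w.png",f["pixels"])
R,t=cam(f)
for p in[[.4694,.1421,.043],[*s["tool_pos"][:2],s["tool_pos"][2]-.014]]:
    k=R@np.array(p)+t;print(p,k[:2]/k[2]*[f["fx"],f["fy"]]+[f["cx"],f["cy"]])
P=cloud(f);m=f["range_z"]>0;print(m.mean())
q=P[m];print(np.percentile(q[:,2],[1,50,99]))
a=np.deg2rad(-23.2);L=(q[:,:2]-[.4694,.1421])@np.array([[np.cos(a),-np.sin(a)],[np.sin(a),np.cos(a)]])
h=(q[:,2]>.049)&(q[:,2]<.06)&(abs(L)<.07).all(1)
for sg in(-1,1):
    e=L[h&(L[:,0]*sg>.02)];print(sg,len(e),np.percentile(e[:,0],[2,50,98]).round(4),np.percentile(e[:,1],[2,50,98]).round(4)) if len(e) else 0
```

```text
[0.47093058 0.14196386 0.1251887 ] [ 1.17641169e-04  8.34633791e-01  5.50805217e-01 -1.82804092e-04] [ 0.7272842  -0.71712212  0.39909522] 0.0007701120932206986
[0.4694, 0.1421, 0.043] [255.76523853 203.38637968]
[np.float64(0.4709305767157735), np.float64(0.14196386200871608), np.float64(0.11118870088195386)] [258.0332045  244.84717479]
0.9958902994791666
[-0.00139326  0.00264733  0.20571922]
-1 2020 [-0.048  -0.0391 -0.0309] [-0.0238  0.0024  0.0255]
1 2017 [0.0332 0.0413 0.0502] [-0.0236  0.0021  0.0254]
```

View pics/w.png

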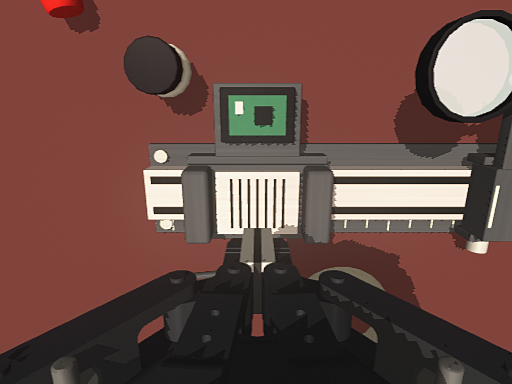

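The wrist view shows the fingertips at (258,245), over the middle of the plate, which spans (218–300, 170–235). The cheeks are at (198,205) and (317,205), symmetric about the tool, and the yaw matches. I'll go down to just above the plate.

Call:
{"api": "send_rows", "payload": {"steps": [{"translation": [0, 0, 1.5], "delta_rot": [0, 0, 0], "jaw": 0}, {"translation": [0, 0, 3], "delta_rot": [0, 0, 0], "jaw": 0}, {"translation": [0, 0, 4.5], "delta_rot": [0, 0, 0], "jaw": 0}, {"translation": [0, 0, 5.5], "delta_rot": [0, 0, 0], "jaw": 0}, {"translation": [0, 0, 6], "delta_rot": [0, 0, 0], "jaw": 0}, {"translation": [0, 0, 6.2], "delta_rot": [0, 0, 0], "jaw": 0}, {"translation": [0, 0, 6.2], "delta_rot": [0, 0, 0], "jaw": 0}, {"translation": [0, 0, 6.2], "delta_rot": [0, 0, 0], "jaw": 0}]}}

```text
time: 1.75
tool_pos: [0.4716, 0.1421, 0.0639]
tool_rot: [0.0, 0.835, 0.55, 0.001]
contact_force: [-0.3, 0.7, -0.6]
gripper_width: 0.003
grasp_force: 0.0
```

Call:
{"api": "send_rows", "payload": {"steps": [{"translation": [0, 0, 0.2], "delta_rot": [0, 0, 0], "jaw": 0}, {"translation": [0, 0, 0.4], "delta_rot": [0, 0, 0], "jaw": 0}, {"translation": [0, 0, 0.6], "delta_rot": [0, 0, 0], "jaw": 0}, {"translation": [0, 0, 0.7], "delta_rot": [0, 0, 0], "jaw": 0}, {"translation": [0, 0, 0.8], "delta_rot": [0, 0, 0], "jaw": 0}, {"translation": [0, 0, 0.9], "delta_rot": [0, 0, 0], "jaw": 0}, {"translation": [0, 0, 1.0], "delta_rot": [0, 0, 0], "jaw": 0}, {"translation": [0, 0, 1.0], "delta_rot": [0, 0, 0], "jaw": 0}]}}

```text
time: 2.55
tool_pos: [0.472, 0.1417, 0.0547]
tool_rot: [0.001, 0.835, 0.551, 0.0]
contact_force: [-2.8, -2.6, 8.2]
gripper_width: -0.0
grasp_force: 4.1
```

Call:
{"api": "send_rows", "payload": {"steps": [{"translation": [0, 0, 0.05], "delta_rot": [0, 0, 0], "jaw": 0}, {"translation": [0, 0, 0.1], "delta_rot": [0, 0, 0], "jaw": 0}, {"translation": [0, 0, 0.15], "delta_rot": [0, 0, 0], "jaw": 0}, {"translation": [0, 0, 0.2], "delta_rot": [0, 0, 0], "jaw": 0}, {"translation": [0, 0, 0.25], "delta_rot": [0, 0, 0], "jaw": 0}, {"translation": [0, 0, 0.25], "delta_rot": [0, 0, 0], "jaw": 0}, {"translation": [0, 0, 0.25], "delta_rot": [0, 0, 0], "jaw": 0}, {"translation": [0, 0, 0.25], "delta_rot": [0, 0, 0], "jaw": 0}]}}

```text
time: 3.35
tool_pos: [0.4722, 0.1416, 0.0525]
tool_rot: [0.001, 0.835, 0.551, 0.001]
contact_force: [-1.9, -2.6, 9.3]
gripper_width: -0.003
grasp_force: 4.4
```

That reads 9.3 N at about 4.5 mm down, so the brake should be free. I'll start pushing slowly.

Call:
{"api": "send_rows", "payload": {"steps": [{"translation": [0, 0.2, 0], "delta_rot": [0, 0, 0], "jaw": 0}, {"translation": [0, 0.5, 0], "delta_rot": [0, 0, 0], "jaw": 0}, {"translation": [0, 0.9, 0], "delta_rot": [0, 0, 0], "jaw": 0}, {"translation": [0, 1.3, 0], "delta_rot": [0, 0, 0], "jaw": 0}, {"translation": [0, 1.7, 0], "delta_rot": [0, 0, 0], "jaw": 0}, {"translation": [0, 2.1, 0], "delta_rot": [0, 0, 0], "jaw": 0}, {"translation": [0, 2.5, 0], "delta_rot": [0, 0, 0], "jaw": 0}, {"translation": [0, 2.5, 0], "delta_rot": [0, 0, 0], "jaw": 0}]}}

```text
time: 4.15
tool_pos: [0.4959, 0.1315, 0.0528]
tool_rot: [0.001, 0.835, 0.55, 0.001]
contact_force: [-1.1, -3.0, 8.3]
gripper_width: -0.002
grasp_force: 4.3
```

```bash
cat > m.py <<'E'
from h import *
s=state();print(s["time"],s["tool_pos"].round(4),s["contact_force"].round(2))
f=grab_frame("wrist");P=cloud(f);q=P[f["range_z"]>0]
a=np.deg2rad(-23.2);L=(q[:,:2]-[.4705,.1425])@np.array([[np.cos(a),-np.sin(a)],[np.sin(a),np.cos(a)]])
T=((s["tool_pos"][:2]-[.4705,.1425])@np.array([[np.cos(a),-np.sin(a)],[np.sin(a),np.cos(a)]]));print("tool L",T.round(4))
# strip of the +y side, cheek tops and stop top, cleared of the fingers (fingers at |y|<.012)
def pr(n,m):
    e=L[m];print(n,len(e),np.percentile(e[:,0],[1,50,99]).round(4) if len(e) else 0)
st=(L[:,1]>.015)&(L[:,1]<.025)
pr("rear cheek",st&(abs(q[:,2]-.055)<.004)&(L[:,0]<T[0]-.02)&(L[:,0]>T[0]-.07))
pr("front cheek",st&(abs(q[:,2]-.055)<.004)&(L[:,0]>T[0]+.01)&(L[:,0]<T[0]+.07))
pr("stop",st&(abs(q[:,2]-.049)<.003)&(L[:,0]>.13)&(L[:,0]<.2))
cv2.imwrite(f"pics/m{s['time']:.2f}.png",f["pixels"])
E
python3 m.py
```

```text
4.15 [0.4959 0.1315 0.0528] [-1.09 -2.98  8.3 ]
tool L [ 0.0277 -0.0001]
rear cheek 980 [-0.0215 -0.0128 -0.0046]
front cheek 976 [0.0592 0.0674 0.0762]
stop 0 0
```

The slider follows by friction: its centre moved 27 mm. I'll continue.

Call:
{"api": "send_rows", "payload": {"steps": [{"translation": [0, 0.4, 0], "delta_rot": [0, 0, 0], "jaw": 0}, {"translation": [0, 0.9, 0], "delta_rot": [0, 0, 0], "jaw": 0}, {"translation": [0, 1.4, 0], "delta_rot": [0, 0, 0], "jaw": 0}, {"translation": [0, 1.9, 0], "delta_rot": [0, 0, 0], "jaw": 0}, {"translation": [0, 2.4, 0], "delta_rot": [0, 0, 0], "jaw": 0}, {"translation": [0, 2.9, 0], "delta_rot": [0, 0, 0], "jaw": 0}, {"translation": [0, 3.4, 0], "delta_rot": [0, 0, 0], "jaw": 0}, {"translation": [0, 3.8, 0], "delta_rot": [0, 0, 0], "jaw": 0}]}}

```text
time: 5.0
tool_pos: [0.5304, 0.1167, 0.0526]
tool_rot: [0.001, 0.835, 0.55, 0.001]
contact_force: [-2.1, -1.4, 8.6]
gripper_width: -0.003
grasp_force: 4.4
```

Call:
{"api": "send_rows", "payload": {"steps": [{"translation": [0, 0.4, 0], "delta_rot": [0, 0, 0], "jaw": 0}, {"translation": [0, 0.8, 0], "delta_rot": [0, 0, 0], "jaw": 0}, {"translation": [0, 1.2, 0], "delta_rot": [0, 0, 0], "jaw": 0}, {"translation": [0, 1.6, 0], "delta_rot": [0, 0, 0], "jaw": 0}, {"translation": [0, 1.9, 0], "delta_rot": [0, 0, 0], "jaw": 0}, {"translation": [0, 2.2, 0], "delta_rot": [0, 0, 0], "jaw": 0}, {"translation": [0, 2.4, 0], "delta_rot": [0, 0, 0], "jaw": 0}, {"translation": [0, 2.5, 0], "delta_rot": [0, 0, 0], "jaw": 0}]}}

```text
time: 5.8
tool_pos: [0.5534, 0.1068, 0.0528]
tool_rot: [0.001, 0.835, 0.55, 0.001]
contact_force: [-2.5, -2.3, 7.5]
gripper_width: 0.004
grasp_force: 4.3
```

```bash
python3 m.py; cp pics/m5* pics/n.png
```

```text
5.8 [0.5534 0.1068 0.0528] [-2.48 -2.3   7.47]
tool L [ 0.0903 -0.0001]
rear cheek 990 [0.0409 0.0498 0.058 ]
front cheek 980 [0.1219 0.13   0.1389]
stop 1249 [0.1329 0.1694 0.182 ]
```

View pics/n.png

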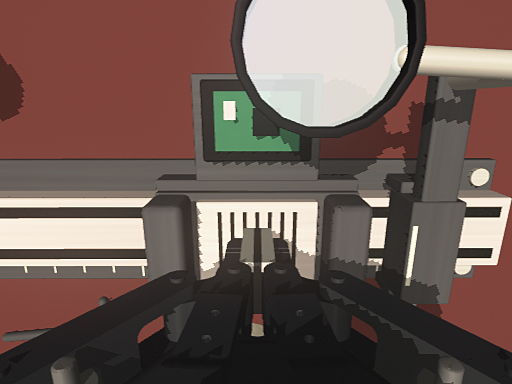

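The view shows the slider's nose around (372,240) and the stop's face around (388,240). The gap is about 17 mm, and the fingers are well clear of the loupe at (330,60). I'll creep up to the stop.

Call:
{"api": "send_rows", "payload": {"steps": [{"translation": [0, 0.2, 0], "delta_rot": [0, 0, 0], "jaw": 0}, {"translation": [0, 0.4, 0.03], "delta_rot": [0, 0, 0], "jaw": 0}, {"translation": [0, 0.6, 0.03], "delta_rot": [0, 0, 0], "jaw": 0}, {"translation": [0, 0.8, 0.03], "delta_rot": [0, 0, 0], "jaw": 0}, {"translation": [0, 1.0, 0.03], "delta_rot": [0, 0, 0], "jaw": 0}, {"translation": [0, 1.2, 0.03], "delta_rot": [0, 0, 0], "jaw": 0}, {"translation": [0, 1.3, 0.03], "delta_rot": [0, 0, 0], "jaw": 0}, {"translation": [0, 1.4, 0.03], "delta_rot": [0, 0, 0], "jaw": 0}]}}

```text
time: 6.65
tool_pos: [0.5662, 0.1013, 0.0525]
tool_rot: [0.001, 0.835, 0.55, 0.001]
contact_force: [-1.3, -1.4, 9.4]
gripper_width: -0.001
grasp_force: 4.4
```

Call:
{"api": "send_rows", "payload": {"steps": [{"translation": [0, 0.1, 0], "delta_rot": [0, 0, 0], "jaw": 0}, {"translation": [0, 0.2, 0], "delta_rot": [0, 0, 0], "jaw": 0}, {"translation": [0, 0.3, 0], "delta_rot": [0, 0, 0], "jaw": 0}, {"translation": [0, 0.4, 0], "delta_rot": [0, 0, 0], "jaw": 0}, {"translation": [0, 0.5, 0], "delta_rot": [0, 0, 0], "jaw": 0}, {"translation": [0, 0.6, 0], "delta_rot": [0, 0, 0], "jaw": 0}, {"translation": [0, 0.6, 0], "delta_rot": [0, 0, 0], "jaw": 0}, {"translation": [0, 0.6, 0], "delta_rot": [0, 0, 0], "jaw": 0}]}}

```text
time: 7.45
tool_pos: [0.5707, 0.0994, 0.052]
tool_rot: [0.0, 0.835, 0.55, 0.0]
contact_force: [-4.0, -1.3, 8.7]
gripper_width: 0.004
grasp_force: 4.4
```

```bash
python3 m.py
```

```text
7.45 [0.5707 0.0994 0.052 ] [-4.02 -1.32  8.72]
tool L [ 1.091e-01 -1.000e-04]
rear cheek 983 [0.0596 0.0686 0.0766]
front cheek 985 [0.1407 0.1486 0.1577]
stop 1280 [0.1406 0.1694 0.1822]
```

Call:
{"api": "send_rows", "payload": {"steps": [{"translation": [0, 0.1, 0], "delta_rot": [0, 0, 0], "jaw": 0}, {"translation": [0, 0.2, 0], "delta_rot": [0, 0, 0], "jaw": 0}, {"translation": [0, 0.3, 0], "delta_rot": [0, 0, 0], "jaw": 0}, {"translation": [0, 0.4, 0], "delta_rot": [0, 0, 0], "jaw": 0}, {"translation": [0, 0.5, 0], "delta_rot": [0, 0, 0], "jaw": 0}, {"translation": [0, 0.5, 0], "delta_rot": [0, 0, 0], "jaw": 0}, {"translation": [0, 0.5, 0], "delta_rot": [0, 0, 0], "jaw": 0}, {"translation": [0, 0.5, 0], "delta_rot": [0, 0, 0], "jaw": 0}]}}

```text
time: 8.3
tool_pos: [0.5739, 0.0983, 0.0513]
tool_rot: [-0.001, 0.835, 0.55, -0.001]
contact_force: [-6.7, 1.0, 8.2]
gripper_width: 0.0
grasp_force: 4.5
```

```bash
python3 m.py; cp pics/m8* pics/o.png
```

```text
8.3 [0.5739 0.0983 0.0513] [-6.75  1.02  8.2 ]
tool L [1.124e-01 1.000e-04]
rear cheek 995 [0.0597 0.0688 0.0767]
front cheek 1002 [0.1407 0.1489 0.1578]
stop 1305 [0.1406 0.1693 0.1821]
```

View pics/o.png

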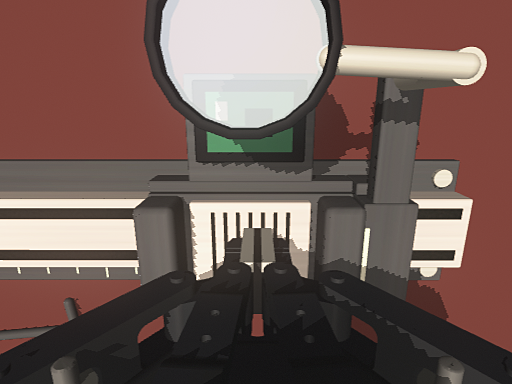

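The slider held still (0.1085 to 0.1087) while the tool moved on 3 mm and the push rose to about 6 N. In the view the slider's nose meets the stop at about (365,240). I'll lift straight up, high enough to clear everything.

Call:
{"api": "send_rows", "payload": {"steps": [{"translation": [0, 0, -0.2], "delta_rot": [0, 0, 0], "jaw": 0}, {"translation": [0, 0, -0.4], "delta_rot": [0, 0, 0], "jaw": 0}, {"translation": [0, 0, -0.7], "delta_rot": [0, 0, 0], "jaw": 0}, {"translation": [0, 0, -1.2], "delta_rot": [0, 0, 0], "jaw": 0}, {"translation": [0, 0, -2], "delta_rot": [0, 0, 0], "jaw": 0}, {"translation": [0, 0, -4], "delta_rot": [0, 0, 0], "jaw": 0}, {"translation": [0, 0, -6], "delta_rot": [0, 0, 0], "jaw": 0}, {"translation": [0, 0, -8], "delta_rot": [0, 0, 0], "jaw": 0}]}}

```text
time: 9.15
tool_pos: [0.5749, 0.0973, 0.1315]
tool_rot: [0.0, 0.835, 0.55, 0.0]
contact_force: [0.7, 0.2, -0.4]
gripper_width: -0.003
grasp_force: 0.0
```

Call:
{"api": "send_rows", "payload": {"steps": [{"translation": [0, 0, -1], "delta_rot": [0, 0, 0], "jaw": 0}, {"translation": [0, 0, -2], "delta_rot": [0, 0, 0], "jaw": 0}, {"translation": [0, 0, -2], "delta_rot": [0, 0, 0], "jaw": 0}, {"translation": [0, 0, -2], "delta_rot": [0, 0, 0], "jaw": 0}, {"translation": [0, 0, -2], "delta_rot": [0, 0, 0], "jaw": 0}, {"translation": [0, 0, -2], "delta_rot": [0, 0, 0], "jaw": 0}, {"translation": [0, 0, -2], "delta_rot": [0, 0, 0], "jaw": 0}, {"translation": [0, 0, -2], "delta_rot": [0, 0, 0], "jaw": 0}]}}

```text
time: 9.95
tool_pos: [0.5747, 0.0975, 0.1501]
tool_rot: [-0.0, 0.835, 0.55, -0.0]
contact_force: [-0.4, -0.0, 0.8]
gripper_width: -0.0
grasp_force: 0.0
```

```bash
python3 m.py; cp pics/m9* pics/p.png
```

```text
9.95 [0.5747 0.0975 0.1501] [-0.42 -0.03  0.75]
tool L [ 0.1135 -0.0004]
rear cheek 344 [0.0591 0.0681 0.0764]
front cheek 346 [0.1407 0.149  0.1579]
stop 448 [0.1407 0.1701 0.1822]
```

View pics/p.png

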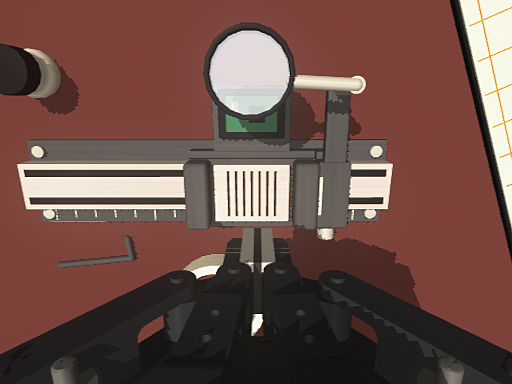

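The cheek's front edge at (317,195) meets the stop at (318,195). The plate is up, the slider hasn't moved, and the tool is clear at zero force. I'll hand it in.

```bash
python3 -c "
from plant import *
print(job_done())"
```

```text
the job is handed in; nothing more can be done
None
```

I pressed the plate, pushed the slider up against the stop and let go, then handed the job in at about 10 s: in the last picture the slider rests on the stop with the plate up and the gripper clear, but no verdict came back.

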